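# Size a jar stopper in the stepped bore gauge

### The arm

A 7-joint arm with a two-finger parallel gripper is mounted at the origin on the work surface. World frame = base frame: x ahead of the robot, y to its left, z up, the work surface at z = 0. Lengths are in m, angles in rad, forces in N, time in s.
With the tool pointing down it reaches from about 0.425 to 0.925 m from the base axis. Payload 6.8 kg.
Tool frame: the origin (TCP) lies at the very end of the fingers, on their centre line; the grasp point (between the pads) lies 19 mm behind it; z points along the fingers, y is the line along which they close (so a half turn about z gives the same grasp; the last joint's range is limited). The gripper opens to 85 mm and grips with 20 to 120 N. Pads are 22 mm wide; open, the fingers measure 114 mm over their backs; the gripper's body (76 mm by 85 mm) begins 54 mm behind the grasp point. The pads swing forward as they close: fully open they stand 13 mm farther back than shut.
Start: joints at [-1.452, 0.477, 0.022, 1.555, -0.011, 1.109, -0.083], TCP at [0.152, 0.658, 0.193] pointing down, gripper open.
Joint ranges: [-2.96, 2.96], [-0.34, 2.1], [-1.41, 1.46], [0.24, 2.44], [-1.37, 4.51], [0.17, 1.92], [-2.96, 2.96]. Speed limits (rad/s): [2.39, 2.39, 3.14, 3.14, 3.14, 3.14, 3.14].

### API

Orientations are given as a unit quaternion [w, x, y, z].
In Python, from station import monitor, eyes, bot gives the robot as it stands.
- The arm moves only by the shell command python3 -m creep 'ROWS' [FORCE]. ROWS is a JSON list of rows, 1 to 20 of them, each an object with the fields xyz (a list: dx, dy, dz in m), rz (a turn about the tool's z in rad), finger_gap (the opening from 0.0 (shut) to 1.0 (fully open)); a field left out counts as zero (the opening has to be given); each row shifts and turns the commanded pose from where the row before left it, along the tool's axes as they then stand; what a row does not reach is not made up. A row lasts 1/10 s, in which the tool goes at most 0.05 m and 0.15 rad, less where a joint would pass 70% of its speed; a pose out of reach is approached as far as the arm can. The fingers move at their own pace and stop on an object; FORCE is the grip in N (left out, the last holds). Time passes only in rows, so rows that do not move let the fingers close. It prints the time, the measured TCP pose, the force, the opening and the grip force at its end. Input that does not fit is refused with a message, and nothing moves.
- monitor.get_obs(): the state, without advancing time (a new reading comes with each control period).
- eyes.read_camera(name): name is "side" or "top"; returns the picture (400x640x3 uint8, blue, green, red); there is no depth.
- eyes.camera_info(name): a dict with "vertical_fov" (degrees; the focal length in pixels is half the picture's height over the tangent of half this angle, whatever the lens; pixels are square), "cx", "cy" (the principal point, pixels), "k1" (the pictures are not rectified: a ray, as slopes to the right and down, at radius r is drawn at 1 + k1 r^2 times it, then the intrinsics apply), "view" (4x4, takes a point from world to camera coordinates). Camera axes: x right, y up, looking along -z (the intrinsics and any distortion apply to the point x, -y, -z); pixel columns grow to the right and rows downward; lengths in m; the calibration is good to about 2 mm. A picture is of the moment at which its call begins. camera_info takes no time and is no camera call.
- bot.hand_in(): hands the job in; it is judged then, once.
The state is a dict: "t": time; "q": joint angles; "joint_vel": joint speeds; "joint_torque": joint torques, N m; "eef_pos": TCP position; "tool_rot": TCP orientation; "contact_force": force on the tool from outside, world axes, zero at the start; "torque": the same for the moment, N m; "gripper_width": opening from 0.0 (shut) to 1.0 (fully open); "grasp_force": force on a finger pad.
Only numpy, scipy, OpenCV 4.12 (cv2) and the standard library are available. Lean on these libraries where they do the work, as an engineer would, in place of code of your own. Each camera call takes 0.05 s, during which the arm holds its last target. There are 200 camera calls.

### The job

Take the earthenware stopper that stands in the white tray and find its size in the stepped bore gauge: try it upright in the smallest bore first, feeling whether it goes in, then in each next larger bore in turn without skipping any, and leave it standing fully home in the first bore that takes it. The stopper is old and brittle: set it on the gauge gently, less than about 20 N (2 kg), never force it into a bore, do not knock any stopper over and do not put it in a bore larger than its own. Leave the two stoppers on the cork mat and everything else where they are.

Things in the scene. Friction and masses are not known exactly. Their poses are not given: they have to be found in the camera images.
- gauge: aluminium bar 70 x 260 x 20 mm, top 34 mm above the bench; row of five blind bores 12 mm deep. Origin: underside centre; y along the row to the smallest, z up. It floats on springs: yields only straight down from about 0.7 N at 1.5 N/mm, bottoms after 8 mm. A stopper's own bore is 1.6 mm wider than its plug; the next smaller, 2.4 mm too narrow, lets it in under 2 mm
- bore1 (a point): centre of the mouth of bore 1 (the smallest), 27.6 mm in diameter, at top-face level, moves with the bar; y = 100 mm in the gauge's frame; axes as the gauge's
- bore2 (a point): centre of the mouth of bore 2 (counting from the smallest), 31.6 mm in diameter, at top-face level, moves with the bar; y = 58 mm in the gauge's frame; axes as the gauge's
- bore3 (a point): centre of the mouth of bore 3 (counting from the smallest), 35.6 mm in diameter, at top-face level, moves with the bar; y = 12 mm in the gauge's frame; axes as the gauge's
- bore4 (a point): centre of the mouth of bore 4 (counting from the smallest), 39.6 mm in diameter, at top-face level, moves with the bar; y = -38 mm in the gauge's frame; axes as the gauge's
- bore5 (a point): centre of the mouth of bore 5 (the largest), 43.6 mm in diameter, at top-face level, moves with the bar; y = -92 mm in the gauge's frame; axes as the gauge's
- tray: shallow white foam tray, fixed, about 170 by 140 mm over the flared rim, floor 5 mm thick, rim 20 mm high; holds one stopper and a tooth. Origin: centre of its underside
- mat: cork mat, fixed, 160 by 120 mm, 5 mm thick; two stoppers stand on it. Origin: centre of its underside
- stopper_a: stopper A: earthenware jar stopper, upright: round plug 22 mm high (29 to 39 mm in diameter, not told; foot edge chamfered 1 mm), on it a round grip post 18 mm in diameter up to 53 mm; 40 to 85 g. Hold it by the post, fingertips above the plug, grip about 60 N. Origin: centre of the underside, z up. A, B, C differ only in plug diameter, by 4 mm steps; which one is in the tray varies
- stopper_a_foot (a point): centre of the foot of stopper A (its underside, where it enters a bore); same point and axes as its body
- stopper_b: stopper B: same form as stopper A, another plug diameter
- stopper_b_foot (a point): centre of the foot of stopper B (its underside, where it enters a bore); same point and axes as its body
- stopper_c: stopper C: same form as stopper A, another plug diameter
- stopper_c_foot (a point): centre of the foot of stopper C (its underside, where it enters a bore); same point and axes as its body
- tooth: small curved animal tooth, 40 mm long, up to 18 mm thick, bone coloured, lies in the tray beside the stopper; a bystander
- bone: knuckle-ended bone, 135 mm long, 24 mm high, lying behind the gauge; a bystander
- brush: wooden-handled brush, 170 mm long, lying; a bystander
- jar: small clear jar with white lid, 52 mm in diameter, 65 mm high, standing; a bystander

How it is judged:
On the way, in this order (a step that is already met when the one before it is completed fails the run):
1. the stopper has been set, upright, on the smallest bore (pressing on the gauge within 5 mm of the bore's centre) (((contact force between stopper_a and gauge above 0.8 N and horizontal distance between stopper_a_foot and bore1 below 0.005 m and angle between stopper_a's own z axis and vertical below 0.2 rad) or (contact force between stopper_b and gauge above 0.8 N and horizontal distance between stopper_b_foot and bore1 below 0.005 m and angle between stopper_b's own z axis and vertical below 0.2 rad) or (contact force between stopper_c and gauge above 0.8 N and horizontal distance between stopper_c_foot and bore1 below 0.005 m and angle between stopper_c's own z axis and vertical below 0.2 rad))).
2. next it is tried in the second bore; if that is its own, it has begun to enter it (((z of stopper_a_foot in the frame of bore2 below -0.003 m and horizontal distance between stopper_a_foot and bore2 below 0.004 m) or (contact force between stopper_b and gauge above 0.8 N and horizontal distance between stopper_b_foot and bore2 below 0.005 m and angle between stopper_b's own z axis and vertical below 0.2 rad) or (contact force between stopper_c and gauge above 0.8 N and horizontal distance between stopper_c_foot and bore2 below 0.005 m and angle between stopper_c's own z axis and vertical below 0.2 rad))).
3. if the second bore refused it, it is tried in the third; if that, or the second, is its own, it goes in further (((z of stopper_a_foot in the frame of bore2 below -0.0065 m and horizontal distance between stopper_a_foot and bore2 below 0.004 m) or (z of stopper_b_foot in the frame of bore3 below -0.003 m and horizontal distance between stopper_b_foot and bore3 below 0.004 m) or (contact force between stopper_c and gauge above 0.8 N and horizontal distance between stopper_c_foot and bore3 below 0.005 m and angle between stopper_c's own z axis and vertical below 0.2 rad))).
4. the stopper is fully home in its own bore ((((z of stopper_a_foot in the frame of bore2 below -0.01 m and horizontal distance between stopper_a_foot and bore2 below 0.004 m) and angle between stopper_a's own z axis and vertical below 0.1 rad) or ((z of stopper_b_foot in the frame of bore3 below -0.01 m and horizontal distance between stopper_b_foot and bore3 below 0.004 m) and angle between stopper_b's own z axis and vertical below 0.1 rad) or ((z of stopper_c_foot in the frame of bore4 below -0.01 m and horizontal distance between stopper_c_foot and bore4 below 0.004 m) and angle between stopper_c's own z axis and vertical below 0.1 rad))), for 0.2 s.
At the end, for the whole second after the job is handed in: the stopper from the tray stands upright (0.1 rad), at rest, released, in the smallest bore that takes it, foot at least 10 mm below the mouth (bore 12 mm deep) and within 4 mm of its axis; the other two stand upright on the mat within 20 mm of where they were (((((z of stopper_a_foot in the frame of bore2 below -0.01 m and horizontal distance between stopper_a_foot and bore2 below 0.004 m) and angle between stopper_a's own z axis and vertical below 0.1 rad) and linear speed of stopper_a below 0.02 m/s and (horizontal distance between stopper_b and mat below 0.09 m and distance of stopper_b from where it was at the start of the episode below 0.02 m and angle between stopper_b's own z axis and vertical below 0.2 rad) and (horizontal distance between stopper_c and mat below 0.09 m and distance of stopper_c from where it was at the start of the episode below 0.02 m and angle between stopper_c's own z axis and vertical below 0.2 rad)) or (((z of stopper_b_foot in the frame of bore3 below -0.01 m and horizontal distance between stopper_b_foot and bore3 below 0.004 m) and angle between stopper_b's own z axis and vertical below 0.1 rad) and linear speed of stopper_b below 0.02 m/s and (horizontal distance between stopper_a and mat below 0.09 m and distance of stopper_a from where it was at the start of the episode below 0.02 m and angle between stopper_a's own z axis and vertical below 0.2 rad) and (horizontal distance between stopper_c and mat below 0.09 m and distance of stopper_c from where it was at the start of the episode below 0.02 m and angle between stopper_c's own z axis and vertical below 0.2 rad)) or (((z of stopper_c_foot in the frame of bore4 below -0.01 m and horizontal distance between stopper_c_foot and bore4 below 0.004 m) and angle between stopper_c's own z axis and vertical below 0.1 rad) and linear speed of stopper_c below 0.02 m/s and (horizontal distance between stopper_a and mat below 0.09 m and distance of stopper_a from where it was at the start of the episode below 0.02 m and angle between stopper_a's own z axis and vertical below 0.2 rad) and (horizontal distance between stopper_b and mat below 0.09 m and distance of stopper_b from where it was at the start of the episode below 0.02 m and angle between stopper_b's own z axis and vertical below 0.2 rad)))); the robot touches nothing.
It fails at once if a stopper pressed on the gauge with more than 25 N (contact force between any of stopper_a, stopper_b, stopper_c and gauge above 25 N).
It fails at once if a stopper knocked over (tilted more than 0.6 rad) (angle between any of stopper_a, stopper_b, stopper_c's own z axis and vertical above 0.6 rad).
It fails at once if a stopper put into a bore larger than its own (its foot more than 4 mm deep in it) ((z of stopper_a_foot in the frame of bore3 below -0.004 m and horizontal distance between stopper_a_foot and bore3 below 0.009 m) or (z of stopper_a_foot in the frame of bore4 below -0.004 m and horizontal distance between stopper_a_foot and bore4 below 0.009 m) or (z of stopper_a_foot in the frame of bore5 below -0.004 m and horizontal distance between stopper_a_foot and bore5 below 0.009 m) or (z of stopper_b_foot in the frame of bore4 below -0.004 m and horizontal distance between stopper_b_foot and bore4 below 0.009 m) or (z of stopper_b_foot in the frame of bore5 below -0.004 m and horizontal distance between stopper_b_foot and bore5 below 0.009 m) or (z of stopper_c_foot in the frame of bore5 below -0.004 m and horizontal distance between stopper_c_foot and bore5 below 0.009 m)).
It fails at once if a bystander moved more than 30 mm (distance of any of tooth, bone, brush, jar from where it was at the start of the episode above 0.03 m).
It also fails if it takes over 72 s, if anything falls off the work surface, if the arm or the gripper's body presses on something with over 40 N, if the wrist force passes 120 N, or if a joint passes its speed limit or range.

## Working session

There is one attempt and no reset: what is moved stays moved. The work goes in short steps, Python scripts to look and compute and a shell command to move; the robot and the scene stay as the last step left them, time stands still between calls to the robot, and variables do not carry over. Pictures are saved under pics/ and viewed, at most 10 in all, crops included, and the job is handed in when it is done.

```bash
ls; mkdir -p pics; python3 - <<'E'
from station import monitor, eyes, bot
import cv2
for n in("side","top"):
    cv2.imwrite(f"pics/{n}0.png",eyes.read_camera(n)); print(n,eyes.camera_info(n))
o=monitor.get_obs();print(o)
E
```

```text
pics
side {'vertical_fov': 48.97877219044596, 'cx': 311.75428255446246, 'cy': 196.87523202832014, 'k1': -0.09844252215422127, 'view': array([[-0.96252275, -0.27071236,  0.01627185,  0.52166851],
       [ 0.15860538, -0.51322536,  0.84347143, -0.13511203],
       [-0.21998702,  0.81444125,  0.53692752, -0.85377831],
       [ 0.        ,  0.        ,  0.        ,  1.        ]])}
top {'vertical_fov': 53.46252265534986, 'cx': 322.3472748970099, 'cy': 201.1265223566435, 'k1': -0.08943996202140408, 'view': array([[-0.01432314, -0.9998884 ,  0.00424738,  0.01667082],
       [ 0.97791982, -0.01312248,  0.20856805, -0.57732518],
       [-0.20848904,  0.00714094,  0.97799863, -0.86256811],
       [ 0.        ,  0.        ,  0.        ,  1.        ]])}
{'t': 0.1, 'q': array([-1.45208975,  0.47770304,  0.02235494,  1.55632295, -0.01148625,
        1.10931797, -0.08308001]), 'joint_vel': array([ 0.00058749, -0.00124257,  0.00060221, -0.00060714, -0.00175975,
       -0.00154232, -0.00025679]), 'joint_torque': array([ 3.40976891e-03, -5.97758675e+01,  1.61319852e+00, -2.81953669e+01,
        1.27932787e-02,  4.95958739e-03,  9.65432577e-06]), 'eef_pos': array([0.15167987, 0.65713683, 0.19254541]), 'tool_rot': array([-2.43775243e-05,  1.13142686e-01,  9.93578419e-01, -8.11088309e-04]), 'contact_force': array([-0.63279544,  0.33684477, -0.71744534]), 'torque': array([-0.01459643,  0.00806054,  0.03467894]), 'grasp_force': 0.0, 'gripper_width': 0.9965330570811229}
```

View pics/side0.png

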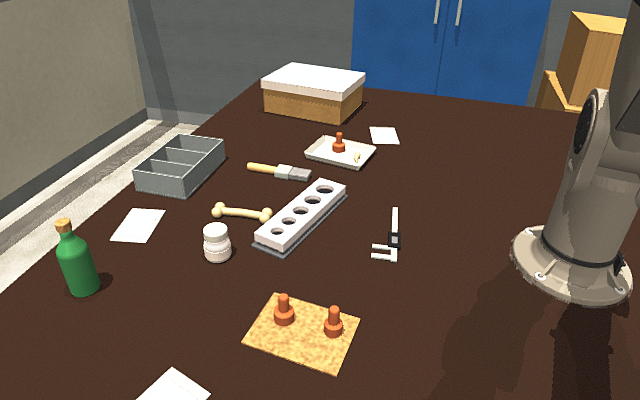

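View pics/top0.png

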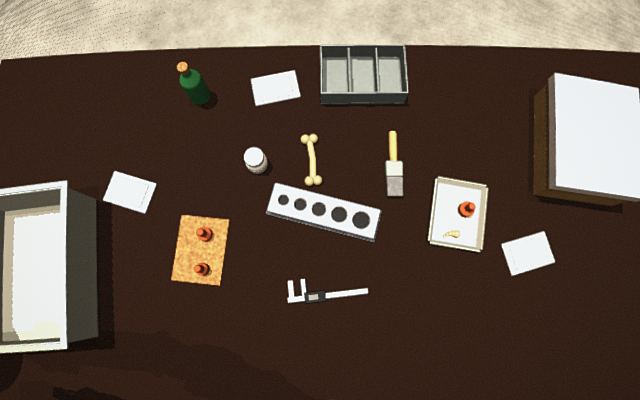

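The side view shows the tray stopper near (339,145) and the gauge with its smallest bore at (278,231). In the top view the tray stopper is at (466,209), and the bores run from (283,200) for the smallest to (361,220). Next I'll enlarge the crops.

```bash
cat > h.py <<'E'
import numpy as np, cv2
from station import monitor, eyes, bot
def K(n):
    i=eyes.camera_info(n); f=200/np.tan(np.radians(i["vertical_fov"]/2))
    return i,np.array([[f,0,i["cx"]],[0,f,i["cy"]],[0,0,1]]),np.array([i["k1"],0,0,0,0.])
def ray(n,uv):
    i,k,d=K(n); p=cv2.undistortPoints(np.array([[uv]],float),k,d)[0,0]
    R=i["view"][:3,:3]; c=-R.T@i["view"][:3,3]
    return c,R.T@np.array([p[0],-p[1],-1])
def plane(n,uv,z):
    c,v=ray(n,uv); return c+v*(z-c[2])/v[2]
def proj(n,P):
    i,k,d=K(n); R=np.diag([1,-1,-1])@i["view"][:3,:3]; t=np.diag([1,-1,-1])@i["view"][:3,3]
    return cv2.projectPoints(np.array(P,float).reshape(-1,1,3),cv2.Rodrigues(R)[0],t,k,d)[0][:,0]
def crop(n,x,y,w,h,s,out,img=None):
    img=eyes.read_camera(n) if img is None else img
    c=cv2.resize(img[y:y+h,x:x+w],None,fx=s,fy=s,interpolation=cv2.INTER_CUBIC)
    for a in range(-(-x//10)*10,x+w,10): cv2.line(c,((a-x)*s,0),((a-x)*s,4 if a%50 else 12),(0,255,0),1)
    for a in range(-(-y//10)*10,y+h,10): cv2.line(c,(0,(a-y)*s),(4 if a%50 else 12,(a-y)*s),(0,255,0),1)
    cv2.imwrite(out,c)
E
python3 - <<'E'
from h import *
t=cv2.imread("pics/top0.png"); s=cv2.imread("pics/side0.png")
crop("top",260,175,130,75,6,"pics/a.png",t)
crop("top",425,170,65,85,7,"pics/b1.png",t); crop("side",300,125,80,50,7,"pics/b2.png",s)
a,b=cv2.imread("pics/b1.png"),cv2.imread("pics/b2.png"); 
a=cv2.resize(a,None,fx=.5,fy=.5) if 0 else a
crop("side",245,170,115,90,5,"pics/c.png",s)
# dark-ellipse fits for the bores, top and side
for n,im in(("top",t),("side",s)):
    g=cv2.cvtColor(im,cv2.COLOR_BGR2GRAY); g=cv2.resize(g,None,fx=4,fy=4,interpolation=cv2.INTER_CUBIC)
    x0,y0,x1,y1=(262,178,385,243) if n=="top" else (250,175,352,255)
    sub=g[y0*4:y1*4,x0*4:x1*4]; b=(sub<120).astype('uint8')
    cs,_=cv2.findContours(b,cv2.RETR_LIST,cv2.CHAIN_APPROX_NONE)
    for c in cs:
        A=cv2.contourArea(c)
        if 600<A<8000 and len(c)>20:
            e=cv2.fitEllipse(c); print(n,A/16,np.array(e[0])/4+[x0-.375,y0-.375],np.array(e[1])/4)
E
```

```text
top 216.84375 [360.59957123 219.66922379] [16.37395668 16.88316727]
top 177.0 [338.64787292 213.96281052] [14.73930168 15.30090618]
top 137.625 [318.32543945 208.67147827] [13.13562393 13.36375618]
top 104.3125 [299.7366333  203.87599754] [11.24871254 11.84066677]
top 76.3125 [282.91618919 199.43935966] [ 9.6070776  10.14978313]
side 305.0 [259.51506519 238.17300034] [22.90770149 40.40249634]
side 39.09375 [299.99736404 211.65871048] [ 3.94893217 12.80588627]
side 46.625 [312.04008102 201.12710571] [ 4.34713697 13.90076828]
side 51.75 [324.21541595 190.42885971] [ 4.36766338 15.23206425]
```

View pics/b1.png

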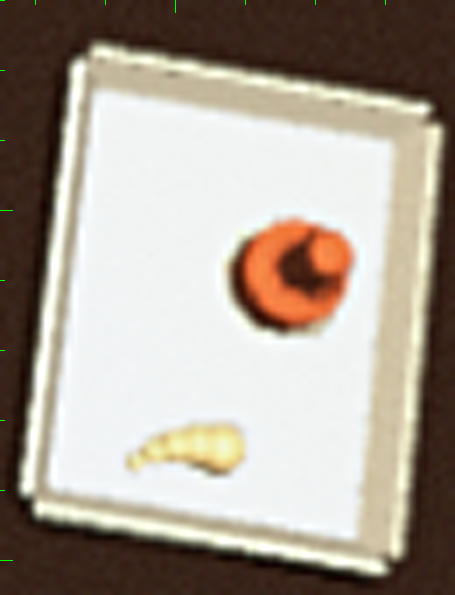

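View pics/b2.png

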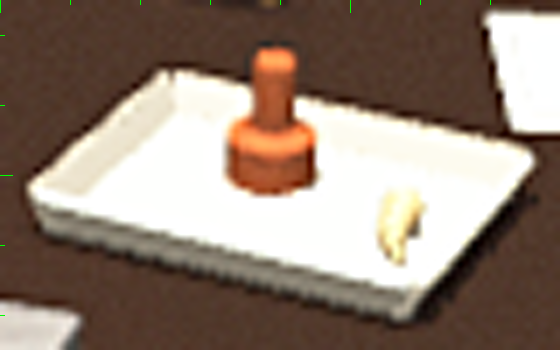

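View pics/a.png

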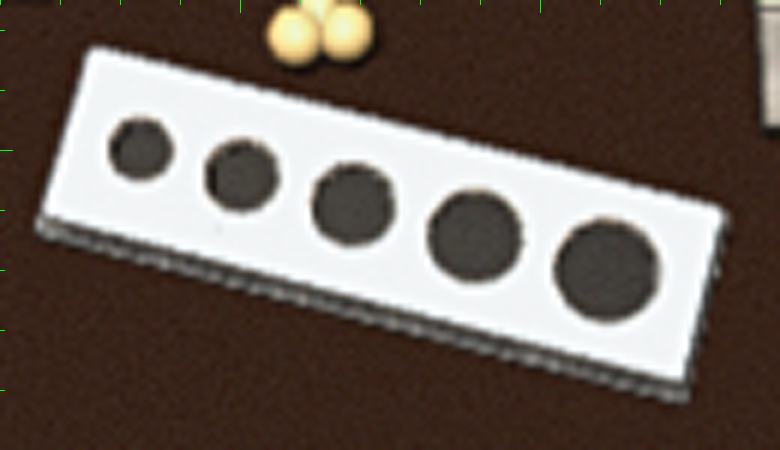

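```bash
cat > g.py <<'E'
from h import *
B=np.array([[282.92,199.44],[299.74,203.88],[318.33,208.67],[338.65,213.96],[360.60,219.67]])
ys=np.array([.100,.058,.012,-.038,-.092])
W=np.array([plane("top",b,.034) for b in B])
A=np.c_[ys,np.ones(5)]; m,r,_,_=np.linalg.lstsq(A,W[:,:2],rcond=None)
u=m[0]/np.linalg.norm(m[0]); C=m[1]+ (ys.mean()*(m[0]-u))
bores=np.c_[C+ys[:,None]*u,np.full(5,.034)]
E
python3 - <<'E'
from g import *
np.set_printoptions(precision=4,suppress=True)
print("scale",np.linalg.norm(m[0]),"u",u,"yaw",np.degrees(np.arctan2(-u[0],u[1])));print(bores);print(W[:,:2]-bores[:,:2])
print("side",proj("side",bores))
for n,uv in(("top",(471.9,205.0)),("side",(338.7,132.9))): print(n,plane(n,uv,.058))
print("plug top",plane("top",(425+297/7-.4,170+269/7-.4),.02))
P=plane("top",(471.9,205.0),.058)
# plug diameter in side: width 89/7 px at mid height
c,v=ray("side",(338.2,148)); i,k,d=K("side"); dep=-(i["view"]@np.r_[P[:2],.02,1])[2]; print("diam",12.7*dep/k[0,0])
E
```

```text
scale 0.9987947021094603 u [0.269  0.9631] yaw -15.607660973254855
[[ 0.5886  0.1031  0.034 ]
 [ 0.5773  0.0626  0.034 ]
 [ 0.5649  0.0183  0.034 ]
 [ 0.5515 -0.0299  0.034 ]
 [ 0.537  -0.0819  0.034 ]]
[[ 0.     -0.0001]
 [-0.0001 -0.    ]
 [ 0.     -0.    ]
 [ 0.     -0.    ]
 [ 0.      0.0002]]
side [[275.8039 229.7114]
 [287.4906 219.5031]
 [299.4446 209.0609]
 [311.5262 198.5069]
 [323.6103 187.9504]]
top [ 0.564  -0.3445  0.058 ]
side [ 0.5612 -0.3434  0.058 ]
plug top [ 0.5641 -0.3466  0.02  ]
diam 0.03608851915580801
```

View pics/c.png

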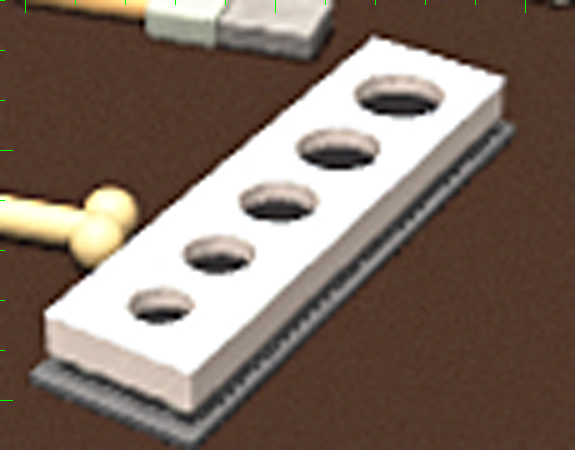

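The top and side estimates agree within about 3 mm, and the stopper is near (0.563, -0.344). I'll move in an arc towards it.

```bash
python3 -m creep '[{"xyz":[0, 0, -0.04], "rz":0.045, "finger_gap":0.6}, {"xyz":[-0.042, -0.0236, 0], "finger_gap":0.6}, {"xyz":[-0.042, -0.0236, 0], "finger_gap":0.6}, {"xyz":[-0.042, -0.0236, 0], "finger_gap":0.6}, {"xyz":[-0.042, -0.0236, 0], "finger_gap":0.6}, {"xyz":[-0.042, -0.0236, 0], "finger_gap":0.6}, {"xyz":[-0.042, -0.0236, 0], "finger_gap":0.6}, {"xyz":[-0.042, -0.0236, 0], "finger_gap":0.6}, {"xyz":[-0.042, -0.0236, 0], "finger_gap":0.6}, {"xyz":[-0.042, -0.0236, 0], "finger_gap":0.6}, {"xyz":[-0.042, -0.0236, 0], "finger_gap":0.6}, {"xyz":[-0.042, -0.0236, 0], "finger_gap":0.6}, {"xyz":[-0.042, -0.0236, 0], "finger_gap":0.6}, {"finger_gap":0.6}]' 60
cat >> h.py <<'E'
from scipy.spatial.transform import Rotation as Ro
def rel(P):
    "tool-axes displacement from measured TCP to world P, and yaw of tool y"
    o=monitor.get_obs(); R=Ro.from_quat(o["tool_rot"],scalar_first=True).as_matrix()
    print("t",round(o["t"],2),"eef",o["eef_pos"].round(4),"yaw",np.arctan2(R[0,1],R[1,1]).round(4),"F",o["contact_force"].round(2),"rel",(R.T@(np.array(P)-o["eef_pos"])).round(4))
E
python3 - <<'E'
from g import *
rel([.5626,-.344,.15])
i,k,d=K("side")
for b,p in zip(bores[[0,4]],[(276.8,230.6),(324.6,188.8)]): print(b,plane("side",p,.034))
E
```

```text
t: 1.5
eef_pos: [0.566, 0.2413, 0.2332]
tool_rot: [0.001, 0.141, 0.99, -0.002]
contact_force: [0.1, -0.0, 0.6]
gripper_width: 0.6
grasp_force: 0.0
t 1.5 eef [0.566  0.2413 0.2332] yaw 0.2833 F [ 0.1  -0.03  0.58] rel [-0.1601 -0.5626  0.0856]
[0.58860898 0.10306093 0.034     ] [0.58570437 0.10527495 0.034     ]
[ 0.53695165 -0.08185938  0.034     ] [ 0.5338159  -0.07886929  0.034     ]
```

```bash
python3 -m creep '[{"xyz":[-0.0133, -0.0469, 0.007], "finger_gap":0.6}, {"xyz":[-0.0133, -0.0469, 0.007], "finger_gap":0.6}, {"xyz":[-0.0133, -0.0469, 0.007], "finger_gap":0.6}, {"xyz":[-0.0133, -0.0469, 0.007], "finger_gap":0.6}, {"xyz":[-0.0133, -0.0469, 0.007], "finger_gap":0.6}, {"xyz":[-0.0133, -0.0469, 0.007], "finger_gap":0.6}, {"xyz":[-0.0133, -0.0469, 0.007], "finger_gap":0.6}, {"xyz":[-0.0133, -0.0469, 0.007], "finger_gap":0.6}, {"xyz":[-0.0133, -0.0469, 0.007], "finger_gap":0.6}, {"xyz":[-0.0133, -0.0469, 0.007], "finger_gap":0.6}, {"xyz":[-0.0133, -0.0469, 0.007], "finger_gap":0.6}, {"xyz":[-0.0133, -0.0469, 0.007], "rz":-0.01, "finger_gap":0.6}, {"finger_gap":0.6}, {"finger_gap":0.6}]'
python3 - <<'E'
from g import *
rel([.5626,-.344,.08])
t=eyes.read_camera("top");s=eyes.read_camera("side")
crop("top",425,150,90,100,5,"pics/d1.png",t);crop("side",290,60,100,110,5,"pics/d2.png",s)
a,b=cv2.imread("pics/d1.png"),cv2.imread("pics/d2.png"); b=b[:a.shape[0]]; cv2.imwrite("pics/d.png",np.hstack([a,b])[:, :800])
E
```

```text
t: 2.9
eef_pos: [0.5628, -0.3366, 0.1485]
tool_rot: [-0.001, 0.132, 0.991, 0.0]
contact_force: [-0.0, 0.5, 0.0]
gripper_width: 0.601
grasp_force: 0.0
t 2.9 eef [ 0.5628 -0.3366  0.1485] yaw 0.2649 F [-0.01  0.52  0.01] rel [-0.0019 -0.0072  0.0685]
```

View pics/d.png

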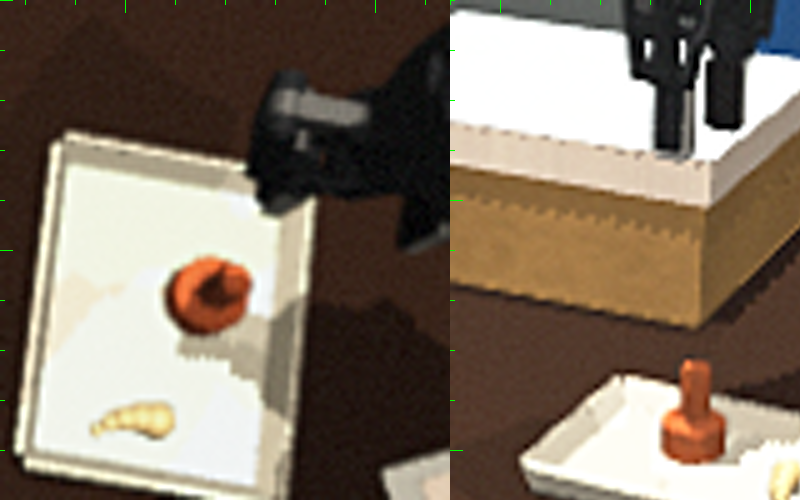

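The open fingers hang above the stopper, with tips near (334,91) and (345,85) in the side view. I'll descend and grip with the TCP at z = 0.033.

```bash
python3 -m creep '[{"xyz":[-0.0019, -0.0072, 0.03], "finger_gap":0.6}, {"xyz":[0, 0, 0.03], "finger_gap":0.6}, {"xyz":[0, 0, 0.02], "finger_gap":0.6}, {"xyz":[0, 0, 0.02], "finger_gap":0.6}, {"xyz":[0, 0, 0.0155], "finger_gap":0.6}, {"finger_gap":0.6}]'
python3 - <<'E'
from g import *
rel([.5626,-.344,.033])
i=0
P=proj("side",[monitor.get_obs()["eef_pos"]]);print(P)
t=eyes.read_camera("top");s=eyes.read_camera("side")
crop("side",310,100,65,65,7,"pics/e.png",s)
E
```

```text
t: 3.6
eef_pos: [0.5632, -0.3401, 0.0318]
tool_rot: [-0.002, 0.129, 0.992, 0.001]
contact_force: [-0.5, 0.6, -0.5]
gripper_width: 0.596
grasp_force: 0.0
t 3.6 eef [ 0.5632 -0.3401  0.0318] yaw 0.2595 F [-0.51  0.63 -0.5 ] rel [-0.0004 -0.0039 -0.0012]
[[337.31844738 141.77615493]]
```

View pics/e.png

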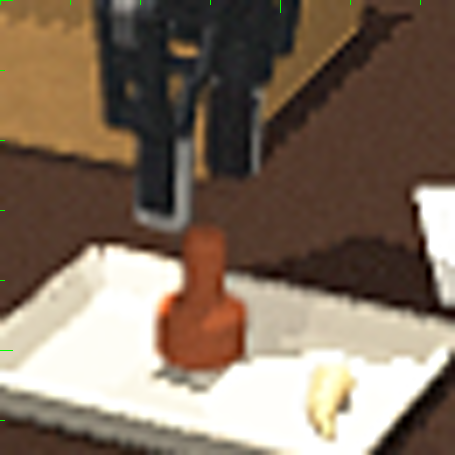

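```bash
python3 - <<'E'
from g import *
e=monitor.get_obs()["eef_pos"]; ey=np.array([.2595,.966,0])
for s in(.026,.04,-.026,-.04):
  for dz in(0,.01,.02,.03): print(s,dz,proj("side",[e+ey*s+[0,0,dz]]).round(1), proj("top",[e+ey*s+[0,0,dz]]).round(1))
t=eyes.read_camera("top"); crop("top",425,140,110,110,5,"pics/f.png",t)
E
```

```text
0.026 0 [[332.7 144. ]] [[457.  204.2]]
0.026 0.01 [[332.8 140.7]] [[458.4 203.4]]
0.026 0.02 [[333.  137.4]] [[459.8 202.5]]
0.026 0.03 [[333.1 134.1]] [[461.2 201.6]]
0.04 0 [[330.3 145.8]] [[451.4 202.8]]
0.04 0.01 [[330.4 142.5]] [[452.7 201.9]]
0.04 0.02 [[330.6 139.2]] [[454.1 201.1]]
0.04 0.03 [[330.7 135.9]] [[455.5 200.2]]
-0.026 0 [[341.3 137.4]] [[477.6 209.4]]
-0.026 0.01 [[341.5 134.2]] [[479.2 208.6]]
-0.026 0.02 [[341.7 131. ]] [[480.9 207.8]]
-0.026 0.03 [[341.9 127.7]] [[482.5 207. ]]
-0.04 0 [[343.5 135.7]] [[483.2 210.8]]
-0.04 0.01 [[343.7 132.5]] [[484.8 210. ]]
-0.04 0.02 [[343.9 129.3]] [[486.5 209.2]]
-0.04 0.03 [[344.1 126.1]] [[488.2 208.4]]
```

View pics/f.png

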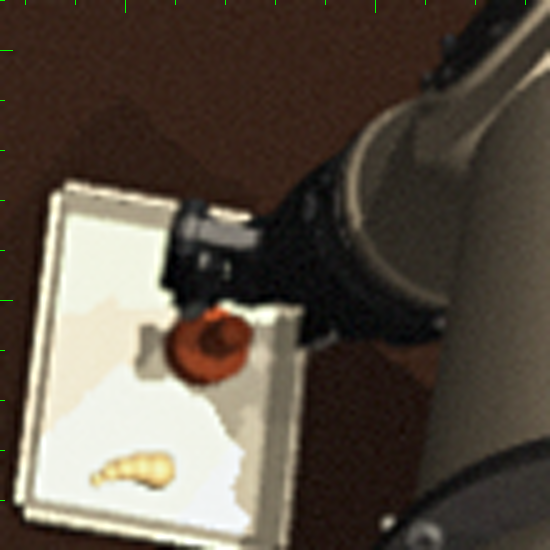

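The visible tips look about 30 mm higher than the reported TCP. I'll centre the hand, close the fingers partway without reaching the post, and check again.

```bash
python3 -m creep '[{"xyz":[0, -0.004, 0], "finger_gap":0.4}, {"finger_gap":0.4}, {"finger_gap":0.4}]'
python3 - <<'E'
from g import *
rel([.5626,-.344,.033])
s=eyes.read_camera("side");t=eyes.read_camera("top")
crop("side",310,100,55,60,8,"pics/g1.png",s); crop("top",445,170,45,60,8,"pics/g2.png",t)
cv2.imwrite("pics/g.png",np.hstack([cv2.imread("pics/g1.png"),cv2.imread("pics/g2.png")])[:,:800])
e=monitor.get_obs()["eef_pos"]; ey=np.array([.26,.966,0])
print(proj("side",[e+ey*.017,e-ey*.017]),proj("top",[e+ey*.017,e-ey*.017]))
E
```

```text
t: 4.05
eef_pos: [0.563, -0.3473, 0.0346]
tool_rot: [0.0, 0.131, 0.991, -0.0]
contact_force: [-0.5, -0.3, -0.2]
gripper_width: 0.4
grasp_force: 0.0
t 4.05 eef [ 0.563  -0.3473  0.0346] yaw 0.2624 F [-0.46 -0.25 -0.25] rel [0.0012 0.0031 0.0015]
[[335.1339998  142.22319434]
 [340.74072856 137.92703838]] [[462.49258148 205.68565052]
 [476.00709196 209.07502268]]
```

View pics/g.png

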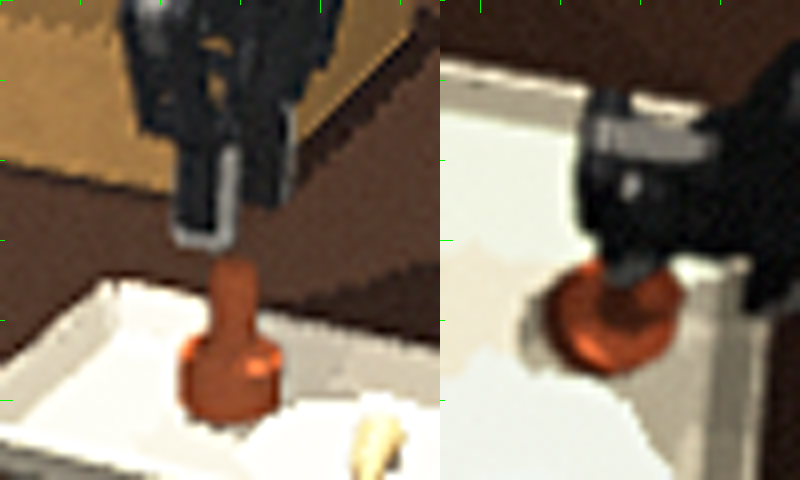

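This crop shows the near fingertip at about (335,130) in the side view, level with or above the post top at (338.5,132). I'll check by touch: close gently here, then read the width.

```bash
python3 -m creep '[{"xyz":[0, 0.002, 0], "finger_gap":0.2}, {"finger_gap":0.1}, {"finger_gap":0.05}, {"finger_gap":0.05}, {"finger_gap":0.05}, {"finger_gap":0.05}]' 20
python3 - <<'E'
from g import *
rel([.5626,-.344,.033])
E
```

```text
t: 4.75
eef_pos: [0.5633, -0.3448, 0.0339]
tool_rot: [0.0, 0.131, 0.991, -0.0]
contact_force: [0.4, -0.8, 0.6]
gripper_width: 0.047
grasp_force: 0.0
t 4.75 eef [ 0.5633 -0.3448  0.0339] yaw 0.2619 F [ 0.36 -0.77  0.65] rel [0.0009 0.0006 0.0009]
```

```bash
python3 - <<'E'
from g import *
s=eyes.read_camera("side");t=eyes.read_camera("top")
def red(im): b,g,r=[im[...,k].astype(int) for k in range(3)]; return (r-g>40)&(r-b>40)&(r>70)&(g<110)
for n,im,(x0,x1,y0,y1) in(("side",s,(328,350,116,156)),("top",t,(452,482,190,222))):
    m=red(im); g=cv2.cvtColor(im,cv2.COLOR_BGR2GRAY)
    print(n,x0)
    for y in range(y0,y1): print(y,"".join("RR " if m[y,x] else "%2x "%g[y,x] for x in range(x0,x1)))
E
```

```text
side 328
116 87 7b 5c 58 5a 48 24 1a 1e 1e 21 1d 1e 16 3f 64 63 63 63 5d 6b 21 
117 80 86 86 8a 8d 81 30 1c 1e 18 18 23 40 4d 17 59 60 62 63 49 1e 1f 
118 7d 80 7e 83 83 94 3e 16 20 21 1b 33 7e 87 26 58 64 5f 4a 1d 1c 24 
119 7a 7c 7d 7e 81 96 40 1f 20 1f 1d 2e 8d 78 1e 62 61 49 20 1f 22 23 
120 80 7d 7c 7e 81 94 43 1b 22 21 1d 2c 8f 66 1c 6c 4f 21 1e 21 1f 2f 
121 81 81 7c 7e 83 87 42 20 23 20 1c 30 8c 66 1e 60 2d 1c 21 22 1c 3d 
122 7b 86 83 7f 85 75 3a 20 23 26 1a 39 8b 69 1e 62 29 24 1e 21 2c 40 
123 56 75 70 70 78 7b 35 1e 22 22 15 51 8a 68 25 5e 2e 1d 21 2a 3e 42 
124 28 25 28 39 46 68 31 1c 1e 28 19 4d 85 5d 2f 5e 38 27 2a 40 42 40 
125 36 38 38 2e 2d 48 27 20 23 22 17 4d 89 54 2a 5c 3e 40 3f 41 40 3e 
126 40 3e 3c 3b 36 4b 23 19 1e 1e 16 5c 86 50 2a 53 40 3d 41 3f 41 3d 
127 41 40 43 40 3e 5f 62 38 26 17  8 67 8a 50 33 3d 3f 3e 41 41 42 3e 
128 3c 3e 43 3e 3b 5e 88 73 6b 64 4d 76 8a 51 3f 3e 40 43 40 40 3f 41 
129 3d 3e 40 3d 3c 40 5a 74 7b 7e 74 85 76 43 3d 40 3e 3c 42 3f 3f 3d 
130 43 3d 41 3e 41 3d 38 37 42 45 62 66 4e 3f 40 3e 40 41 42 44 40 3d 
131 3e 42 3e 3e 3f 3f 3e 3
[... 4095 characters left out ...]
RR RR RR 9b ab ac ab ad 9c 79 6a 6b 
215 f3 f3 ed c7 aa ac b2 a1 61 29 1a RR RR RR RR RR RR RR RR 8e 9c aa ac aa a7 ab 9b 73 69 68 
216 f3 f2 f4 ed e4 e6 ea e6 b8 7a 57 3d 28 RR RR RR 59 86 9c ab ab ae a7 a8 aa ab 96 6d 67 69 
217 f3 f2 f3 f4 f4 f4 f6 f9 f0 e9 e0 d9 9c 77 8c 99 90 ad ae ac ab aa a8 a8 ab ad 93 69 6a 69 
218 f1 f2 f2 f2 f2 f3 f4 f3 f4 f7 fa fc ef e6 ee ee b2 aa ac a8 ad a7 af ab a8 a6 8b 6a 67 68 
219 f2 f2 f2 f1 f2 f2 f2 f2 f3 f4 f3 f5 f5 f6 f9 fb af ab a9 ab a9 a9 aa a7 ab a5 84 65 66 6a 
220 f2 f2 f2 f2 f2 f1 f2 f1 f2 f2 f2 f1 f2 f4 f4 f7 b7 a4 a7 aa a6 ac a9 ab ac a3 88 68 68 6c 
221 f1 f2 f2 f2 f2 f2 f2 f1 f2 f2 f1 f2 f2 f2 f2 f7 e9 ac ab a9 a8 ad a8 ab ae a5 81 6a 6a 66
```

```bash
python3 - <<'E'
from g import *
for z in(.034,.05,.06,.07,.08): print(z,plane("top",(472.5,204.5),z).round(4),plane("side",(339,128.5),z).round(4))
E
```

```text
0.034 [ 0.57   -0.3556  0.034 ] [ 0.5781 -0.4276  0.034 ]
0.05 [ 0.5668 -0.3493  0.05  ] [ 0.5708 -0.3915  0.05  ]
0.06 [ 0.5648 -0.3453  0.06  ] [ 0.5662 -0.369   0.06  ]
0.07 [ 0.5628 -0.3413  0.07  ] [ 0.5616 -0.3465  0.07  ]
0.08 [ 0.5608 -0.3373  0.08  ] [ 0.557  -0.3239  0.08  ]
```

Triangulating the closed tips gives z ≈ 0.071, about 37 mm above the reported TCP, while the lateral position is right. I'll reopen, descend 32 mm more and grip.

```bash
python3 -m creep '[{"finger_gap":0.5}, {"finger_gap":0.5}, {"finger_gap":0.5}, {"xyz":[0, 0, 0.008], "finger_gap":0.5}, {"xyz":[0, 0, 0.008], "finger_gap":0.5}, {"xyz":[0, 0, 0.008], "finger_gap":0.5}, {"xyz":[0, 0, 0.008], "finger_gap":0.5}, {"finger_gap":0.5}, {"finger_gap":0.25}, {"finger_gap":0.15}, {"finger_gap":0.1}, {"finger_gap":0.1}, {"finger_gap":0.1}]' 20
python3 - <<'E'
from g import *
rel([.5626,-.344,0])
s=eyes.read_camera("side")
b,g_,r=[s[...,k].astype(int) for k in range(3)]; m=(r-g_>40)&(r-b>40)&(r>70)&(g_<110)
g=cv2.cvtColor(s,cv2.COLOR_BGR2GRAY)
for y in range(122,156): print(y,"".join("RR " if m[y,x] else "%2x "%g[y,x] for x in range(328,350)))
E
```

```text
t: 6.15
eef_pos: [0.5635, -0.3448, 0.0021]
tool_rot: [0.0, 0.131, 0.991, -0.0]
contact_force: [0.2, -1.5, 0.1]
gripper_width: 0.196
grasp_force: 20.7
t 6.15 eef [ 0.5635 -0.3448  0.0021] yaw 0.2618 F [ 0.23 -1.47  0.09] rel [0.001  0.0005 0.0021]
122 1f 1e 23 21 20 18 23 1d 20 20 23 1d 23 27 24 29 20 1d 25 25 2b 40 
123 1d 1e 1c 2c 23 1f 22 21 1b 40 28 1e 1e 28 21 27 22 1f 1f 2e 40 43 
124 1e 1d 20 35 25 1d 20 22 1c 4c 30 20 1d 24 24 1c 1d 25 2d 3e 41 40 
125 1c 1c 28 23 28 22 1b 1e 1b 24 25 1d 1e 1c 30 43 45 39 3e 41 3e 3e 
126 20 1c 22 27 29 24 1f 19 24 28 20 21 1d 19 2a 58 62 41 41 3d 41 3e 
127 31 27 22 22 21 1e 22 1e 23 21 26 23 1e 1f 18 34 57 41 43 3f 40 3f 
128 39 3a 31 38 31 23 1a 17 1f 21 29 23 2a 1e 1b 48 4e 3f 3d 43 3e 40 
129 41 44 41 44 45 26 21 26 1f 13 52 64 41 25 16 49 4f 41 3e 40 3f 3f 
130 3e 3d 3d 42 43 29 24 20 23 14 7d 8a 47 1d 1c 50 51 44 41 3f 41 3f 
131 3f 3f 3d 42 34 22 24 23 21 12 8e 86 41 1a 1b 60 50 42 3e 40 3e 3e 
132 41 42 42 41 32 22 24 27 1b 12 89 84 40 1c 17 5c 45 3b 3d 40 3e 3e 
133 3e 41 41 41 38 25 23 1e 23 12 88 82 4a RR 1e 5d 44 41 3f 41 41 41 
1
[... 859 characters left out ...]
d ff fd 81 RR RR RR RR RR RR RR RR RR 9f RR RR 91 bd bf ba bd 
147 fc fd ff fd 88 RR RR RR RR RR RR RR RR RR RR RR RR aa c0 bb b8 bb 
148 fc fd ff fe 88 RR RR RR RR RR RR RR RR RR RR RR RR be c2 bb bb ba 
149 fc fe ff fd 7f RR RR RR RR RR RR RR RR RR RR RR RR b9 c0 bc ba ba 
150 fd fb fe fe a0 RR RR RR RR RR RR RR RR RR RR RR RR ae b9 ae af b2 
151 fd f9 fa ff bb RR RR RR RR RR RR RR RR RR RR RR 88 fe fe fd fd fd 
152 fc f8 fb ff bd 77 6e 73 RR RR RR RR RR RR 8b fd fe ff ff ff ff ff 
153 f8 f8 fc e3 8f 83 81 89 81 81 7c a0 98 fd fe ff ff ff ff ff fe ff 
154 f7 f8 fa eb ed 9e 7b 82 84 88 86 92 eb ff ff ff ff fe fe fe fe fe 
155 f7 f8 f9 fb fe f4 ef f5 9d 77 75 df ff ff ff fe fe fe fe fe fe fe
```

Gripped, with width 0.196 matching the 18 mm post. On the tray floor (foot z = 0.005) the reported z is 0.0021, so foot z ≈ eef z + 0.003. I'll tighten to 60 N and lift.

```bash
python3 -m creep '[{"finger_gap":0.1}, {"finger_gap":0.1}, {"xyz":[0, 0, -0.01], "finger_gap":0.1}, {"xyz":[0, 0, -0.02], "finger_gap":0.1}, {"xyz":[0, 0, -0.03], "finger_gap":0.1}, {"xyz":[0, 0, -0.03], "finger_gap":0.1}, {"finger_gap":0.1}, {"finger_gap":0.1}]' 60
python3 - <<'E'
from g import *
rel(bores[0]+[-.0006,.0004,.06])
E
```

```text
t: 7.0
eef_pos: [0.5637, -0.3448, 0.0929]
tool_rot: [0.001, 0.13, 0.991, -0.0]
contact_force: [0.1, 0.6, -1.2]
gripper_width: 0.184
grasp_force: 58.5
t 7.0 eef [ 0.5637 -0.3448  0.0929] yaw 0.2617 F [ 0.1   0.64 -1.21] rel [ 0.0925  0.4393 -0.0013]
```

```bash
python3 -m creep '[{"xyz":[0.0077, 0.0366, 0], "finger_gap":0.1}, {"xyz":[0.0077, 0.0366, 0], "finger_gap":0.1}, {"xyz":[0.0077, 0.0366, 0], "finger_gap":0.1}, {"xyz":[0.0077, 0.0366, 0], "finger_gap":0.1}, {"xyz":[0.0077, 0.0366, 0], "finger_gap":0.1}, {"xyz":[0.0077, 0.0366, 0], "finger_gap":0.1}, {"xyz":[0.0077, 0.0366, 0], "finger_gap":0.1}, {"xyz":[0.0077, 0.0366, 0], "finger_gap":0.1}, {"xyz":[0.0077, 0.0366, 0], "finger_gap":0.1}, {"xyz":[0.0077, 0.0366, 0], "finger_gap":0.1}, {"xyz":[0.0077, 0.0366, 0], "finger_gap":0.1}, {"xyz":[0.0077, 0.0366, 0], "rz":0.01, "finger_gap":0.1}, {"finger_gap":0.1}, {"finger_gap":0.1}, {"finger_gap":0.1}]'
python3 - <<'E'
from g import *
rel(bores[0]+[-.0006,.0004,.06])
e=monitor.get_obs()["eef_pos"]
for n in("top","side"):
    im=eyes.read_camera(n).astype(int); b,g_,r=im[...,0],im[...,1],im[...,2]
    m=((r-g_>40)&(r-b>40)&(r>70)&(g_<110)).astype("uint8")
    p=proj(n,[e+[0,0,.01]])[0].astype(int); print(n,"foot axis",proj(n,[e+[0,0,.003],e+[0,0,.014],e+[0,0,.025]]).round(1).tolist())
    nn,l,st,ce=cv2.connectedComponentsWithStats(m)
    for k in range(1,nn):
        if st[k,4]>25 and np.hypot(*(ce[k]-p))<25:
            print(st[k],ce[k].round(1)); x,y,w,h,_=st[k]
            for yy in range(y,y+h): c=np.where(l[yy]==k)[0]; print(yy,c.min(),c.max())
E
```

```text
t: 8.5
eef_pos: [0.587, 0.1019, 0.0911]
tool_rot: [-0.001, 0.136, 0.991, -0.001]
contact_force: [-0.3, 0.0, -1.0]
gripper_width: 0.18
grasp_force: 58.6
t 8.5 eef [0.587  0.1019 0.0911] yaw 0.2731 F [-0.33  0.01 -0.99] rel [-0.0005  0.0018 -0.0029]
top foot axis [[280.9, 194.4], [280.4, 193.3], [279.9, 192.2]]
side foot axis [[275.9, 204.6], [275.7, 199.8], [275.6, 195.0]]
[267 180  20  31 338] [277.  199.5]
180 278 278
181 278 279
182 278 280
183 278 280
184 278 280
185 278 280
186 278 280
187 278 280
188 278 280
189 278 281
190 278 281
191 278 281
192 277 282
193 269 284
194 268 285
195 270 286
196 267 286
197 267 286
198 267 286
199 267 286
200 267 286
201 268 286
202 268 286
203 268 286
204 268 286
205 268 286
206 268 285
207 268 285
208 270 283
209 271 281
210 273 279
```

```bash
python3 -m creep '[{"xyz":[0, 0.0015, 0.02], "finger_gap":0.1}, {"xyz":[0, 0, 0.02], "finger_gap":0.1}, {"xyz":[0, 0, 0.01], "finger_gap":0.1}, {"finger_gap":0.1}, {"finger_gap":0.1}, {"finger_gap":0.1}]'
python3 - <<'E'
from g import *
rel(bores[0]+[-.0006,.0004,-.003])
E
```

```text
t: 9.2
eef_pos: [0.589, 0.1047, 0.0429]
tool_rot: [0.001, 0.136, 0.991, 0.0]
contact_force: [0.3, -0.4, -0.2]
gripper_width: 0.181
grasp_force: 58.7
t 9.2 eef [0.589  0.1047 0.0429] yaw 0.2723 F [ 0.3  -0.43 -0.19] rel [ 0.0006 -0.0015  0.0119]
```

```bash
for i in 1; do python3 -m creep '[{"xyz":[0, -0.0005, 0.005], "finger_gap":0.1}, {"xyz":[0, 0, 0.004], "finger_gap":0.1}, {"finger_gap":0.1}, {"finger_gap":0.1}]'; python3 -m creep '[{"xyz":[0, 0, 0.001], "finger_gap":0.1}, {"finger_gap":0.1}]';python3 -m creep '[{"xyz":[0, 0, 0.001], "finger_gap":0.1}, {"finger_gap":0.1}]';python3 -m creep '[{"xyz":[0, 0, 0.001], "finger_gap":0.1}, {"finger_gap":0.1}]'; done | grep -v -e rot -e grip
```

```text
t: 9.6
eef_pos: [0.5879, 0.1043, 0.0328]
contact_force: [0.1, 0.1, -0.4]
grasp_force: 58.7
t: 9.8
eef_pos: [0.5881, 0.1044, 0.0319]
contact_force: [-0.5, -1.2, -0.7]
grasp_force: 58.7
t: 10.0
eef_pos: [0.5881, 0.1044, 0.0309]
contact_force: [-0.0, -0.2, 0.2]
grasp_force: 58.7
t: 10.2
eef_pos: [0.5882, 0.1044, 0.03]
contact_force: [-0.4, 0.3, 2.8]
grasp_force: 58.7
```

```bash
(python3 -m creep '[{"xyz":[0, 0, 0.001], "finger_gap":0.1}, {"finger_gap":0.1}]';python3 -m creep '[{"xyz":[0, 0, 0.001], "finger_gap":0.1}, {"finger_gap":0.1}, {"finger_gap":0.1}]'; python3 -m creep '[{"xyz":[0, 0, -0.008], "finger_gap":0.1}, {"xyz":[0, 0, -0.008], "finger_gap":0.1}, {"finger_gap":0.1}]') | grep -v -e rot -e grip
python3 - <<'E'
from g import *
rel(bores[1]+[-.0006,.0006,.008])
E
```

```text
t: 10.4
eef_pos: [0.5882, 0.1044, 0.029]
contact_force: [-0.4, 0.3, 2.5]
grasp_force: 58.8
t: 10.7
eef_pos: [0.5882, 0.1044, 0.0281]
contact_force: [-0.9, 0.2, 4.0]
grasp_force: 58.9
t: 11.0
eef_pos: [0.5887, 0.1045, 0.045]
contact_force: [-0.1, -0.0, -0.7]
grasp_force: 58.7
t 11.0 eef [0.5887 0.1045 0.045 ] yaw 0.2718 F [-0.14 -0.   -0.65] rel [ 0.0005 -0.043   0.003 ]
```

Bore 1 refuses it: the force rises to about 4.7 N net over 3 mm of travel. On to bore 2.

```bash
(python3 -m creep '[{"xyz":[0.0003, -0.0215, 0], "finger_gap":0.1}, {"xyz":[0, -0.0212, 0], "finger_gap":0.1}, {"xyz":[0, 0, 0.007], "finger_gap":0.1}, {"xyz":[0, 0, 0.005], "finger_gap":0.1}, {"finger_gap":0.1}, {"finger_gap":0.1}]'; python3 -m creep '[{"xyz":[0, 0, 0.001], "finger_gap":0.1}, {"finger_gap":0.1}]';python3 -m creep '[{"xyz":[0, 0, 0.001], "finger_gap":0.1}, {"finger_gap":0.1}]';python3 -m creep '[{"xyz":[0, 0, 0.001], "finger_gap":0.1}, {"finger_gap":0.1}]';python3 -m creep '[{"xyz":[0, 0, 0.001], "finger_gap":0.1}, {"finger_gap":0.1}]') | grep -v -e rot -e grip
python3 - <<'E'
from g import *
rel(bores[1]+[-.0006,.0006,.008])
E
```

```text
t: 11.6
eef_pos: [0.5763, 0.0644, 0.0316]
contact_force: [0.2, 0.6, -0.6]
grasp_force: 58.7
t: 11.8
eef_pos: [0.5765, 0.0641, 0.031]
contact_force: [0.7, 0.8, 0.2]
grasp_force: 58.7
t: 12.0
eef_pos: [0.5766, 0.0639, 0.0301]
contact_force: [0.5, 1.6, 2.7]
grasp_force: 58.7
t: 12.2
eef_pos: [0.5766, 0.0637, 0.0291]
contact_force: [0.2, 2.3, 2.0]
grasp_force: 59.0
t: 12.4
eef_pos: [0.5767, 0.0637, 0.0281]
contact_force: [0.4, 2.1, 5.1]
grasp_force: 59.1
t 12.4 eef [0.5767 0.0637 0.0281] yaw 0.2717 F [0.39 2.07 5.05] rel [-0.0002 -0.0004 -0.0139]
```

```bash
python3 - <<'E'
from g import *
i,k,d=K("side")
for P,w in(([.587,.1019,.105],19.6),([.5635,-.3448,.016],12.7)):
    dep=-(i["view"]@np.r_[P,1])[2]; print(w*dep/k[0,0])
e=np.array([.587,.1019,.1]); ax=i["view"][0,:3]*[1,1,0]; ax/=np.linalg.norm(ax)
for D in(.030,.034,.038):
    print(D,[np.ptp(proj("side",[q-ax*D/2,q+ax*D/2])[:,0]).round(2) for q in(e,np.array([.5635,-.3448,.016]))])
# post 18mm reference: widths in pics/side0
s=cv2.imread("pics/side0.png").astype(float)
for y in(136,138,140,146,147,148): 
    row=s[y,325:352,2]-s[y,325:352,0]; print(y,row.astype(int).tolist())
E
```

```text
0.03765507072100781
0.03615463292232775
0.03 [np.float64(15.54), np.float64(10.51)]
0.034 [np.float64(17.62), np.float64(11.91)]
0.038 [np.float64(19.69), np.float64(13.31)]
136 [4, 6, 10, 36, 38, 42, 48, 44, 40, 31, 31, 106, 120, 123, 121, 111, 101, 49, 34, 35, 40, 37, 39, 41, 41, 39, 37]
138 [14, 11, 12, 12, 12, 12, 10, 8, 4, 0, 36, 85, 127, 123, 124, 112, 97, 43, 35, 36, 40, 38, 38, 39, 42, 35, 39]
140 [21, 15, 14, 14, 14, 13, 13, 11, 7, 0, 33, 83, 117, 121, 119, 113, 97, 0, 0, 10, 9, 37, 45, 39, 48, 44, 42]
146 [1, 1, 1, 1, 1, 0, 0, 48, 117, 153, 161, 174, 174, 171, 168, 177, 176, 176, 139, 107, 12, 0, 2, 10, 7, 10, 21]
147 [1, 1, 1, 1, 1, 0, 0, 54, 115, 112, 107, 115, 133, 146, 146, 143, 116, 93, 88, 92, 0, 0, 0, 3, 1, 2, 6]
148 [1, 1, 1, 1, 1, 0, 0, 58, 119, 116, 119, 109, 104, 113, 112, 101, 96, 99, 94, 97, 0, 0, 0, 2, 2, 1, 1]
```

Bore 2 refuses it as well: force at the same height, 5 N by 3 mm. The image width of about 20 px also points to a larger plug. Next, bore 3.

```bash
(python3 -m creep '[{"xyz":[0, 0, -0.008], "finger_gap":0.1}, {"xyz":[0, 0, -0.008], "finger_gap":0.1}, {"xyz":[0, -0.023, 0], "finger_gap":0.1}, {"xyz":[0, -0.023, 0], "finger_gap":0.1}, {"xyz":[0, 0, 0.007], "finger_gap":0.1}, {"xyz":[0, 0, 0.005], "finger_gap":0.1}, {"finger_gap":0.1}, {"finger_gap":0.1}]'; python3 -m creep '[{"xyz":[0, 0, 0.001], "finger_gap":0.1}, {"finger_gap":0.1}]') | grep -v -e rot -e grip
python3 - <<'E'
from g import *
rel(bores[2]+[-.0006,.0006,.0])
E
```

```text
t: 13.2
eef_pos: [0.564, 0.02, 0.0317]
contact_force: [-0.3, 0.4, -0.9]
grasp_force: 58.7
t: 13.4
eef_pos: [0.5642, 0.0197, 0.031]
contact_force: [-0.1, 0.7, -0.2]
grasp_force: 58.7
t 13.4 eef [0.5642 0.0197 0.031 ] yaw 0.2709 F [-0.08  0.73 -0.16] rel [-0.0003 -0.0007 -0.003 ]
```

```bash
(python3 -m creep '[{"xyz":[0, -0.0003, 0.001], "finger_gap":0.1}, {"finger_gap":0.1}]';python3 -m creep '[{"xyz":[0, 0, 0.001], "finger_gap":0.1}, {"finger_gap":0.1}]';python3 -m creep '[{"xyz":[0, 0, 0.001], "finger_gap":0.1}, {"finger_gap":0.1}]';python3 -m creep '[{"finger_gap":0.1}, {"finger_gap":0.1}]') | grep -v -e rot -e grip
python3 - <<'E'
from g import *
rel(bores[2]+[-.0006,.0006,.0])
E
```

```text
t: 13.6
eef_pos: [0.5642, 0.0191, 0.0301]
contact_force: [0.5, 1.3, 2.0]
grasp_force: 58.7
t: 13.8
eef_pos: [0.5643, 0.0191, 0.0291]
contact_force: [-0.3, 2.9, 3.2]
grasp_force: 59.0
t: 14.0
eef_pos: [0.5643, 0.019, 0.0281]
contact_force: [0.7, 1.8, 4.6]
grasp_force: 59.2
t: 14.2
eef_pos: [0.5642, 0.0189, 0.0281]
contact_force: [1.6, 2.5, 3.7]
grasp_force: 59.2
t 14.2 eef [0.5642 0.0189 0.0281] yaw 0.2717 F [1.58 2.51 3.7 ] rel [-0.0001 -0.     -0.0059]
```

Bore 3 seems to refuse it too. Before ruling it out, I'll do a small lateral search under light contact.

```bash
(python3 -m creep '[{"xyz":[0, 0.0008, -0.001], "finger_gap":0.1}, {"finger_gap":0.1}]';python3 -m creep '[{"xyz":[0, 0.0008, 0], "finger_gap":0.1}, {"finger_gap":0.1}]';python3 -m creep '[{"xyz":[0.001, -0.0008, 0], "finger_gap":0.1}, {"finger_gap":0.1}]';python3 -m creep '[{"xyz":[-0.001, -0.002, 0], "finger_gap":0.1}, {"finger_gap":0.1}]';python3 -m creep '[{"xyz":[-0.001, 0.0012, 0], "finger_gap":0.1}, {"finger_gap":0.1}]') | grep -v -e rot -e grip -e grasp
python3 - <<'E'
from g import *
rel(bores[2]+[-.0006,.0006,.0])
s=eyes.read_camera("side").astype(int); r=s[...,2]-s[...,0]
for y in range(176,218,2): c=np.where(r[y,280:325]>75)[0]+280; print(y,c.min() if len(c) else 0,c.max() if len(c) else 0,len(c))
e=monitor.get_obs()["eef_pos"]; print(proj("side",[e+[0,0,.003]]),proj("side",bores[2:3]))
E
```

```text
t: 14.4
eef_pos: [0.5641, 0.0191, 0.029]
contact_force: [1.2, 0.1, 3.1]
t: 14.6
eef_pos: [0.564, 0.0193, 0.0288]
contact_force: [-0.2, -2.4, 3.5]
t: 14.8
eef_pos: [0.5634, 0.0194, 0.029]
contact_force: [1.7, -1.9, 3.4]
t: 15.0
eef_pos: [0.5633, 0.0181, 0.0288]
contact_force: [1.0, 2.0, 3.4]
t: 15.2
eef_pos: [0.5639, 0.0182, 0.0285]
contact_force: [-1.5, -0.3, 2.9]
t 15.2 eef [0.5639 0.0182 0.0285] yaw 0.2718 F [-1.5  -0.29  2.9 ] rel [-0.0002  0.0008 -0.0055]
176 0 0 0
178 0 0 0
180 0 0 0
182 0 0 0
184 0 0 0
186 0 0 0
188 0 0 0
190 303 304 2
192 303 304 2
194 303 304 2
196 303 304 2
198 303 304 2
200 302 306 5
202 293 309 16
204 293 309 17
206 294 309 16
208 294 309 16
210 294 309 16
212 294 308 15
214 296 306 11
216 0 0 0
[[299.89835448 210.04626066]] [[299.4446455  209.06090947]]
```

```bash
python3 - <<'E'
from g import *
def meas(n,im,c,R,foot):
    im=im.astype(int); r=im[...,2]-im[...,0]
    x,y=c; sub=im[y-R:y+R,x-R:x+R]
    return sub
s=cv2.imread("pics/side0.png").astype(float); hsv=cv2.cvtColor(s.astype('uint8'),cv2.COLOR_BGR2HSV)
i,k,d=K("side")
def width(y,x0,x1):
    # subpixel via blue/green channel ratio: redness fraction
    R=s[y,x0:x1]; f=np.clip(((R[:,2]-R[:,1])/(R[:,2]+1)-.3)/.35,0,1); return f.sum()
for name,(cx,y0,y1,z) in dict(tray=(338,143,152,.016),m1=(284,312,325,.016),m2=(333,322,337,.016)).items():
    P=plane("side",(cx,y1-2),z); dep=-(i["view"]@np.r_[P,1])[2]
    w=[width(y,cx-18,cx+18) for y in range(y0,y1)]
    print(name,P.round(3),(np.array(w)*dep/k[0,0]*1000).round(1))
E
```

```text
tray [ 0.556 -0.321  0.016] [17.1 11.4  8.1 17.5 21.3 20.1 20.3 20.4 19.4]
m1 [0.501 0.313 0.016] [14.  10.6  8.5  8.9  9.8 12.8 17.2 16.9 15.8 16.1 15.  13.5 12.4]
m2 [0.419 0.314 0.016] [13.8 14.1 14.4 13.2  8.6  7.8  8.3 11.2 16.3 15.4 15.  14.2 13.8 12.1
 10.8]
```

The tray stopper is wider than both stoppers on the mat, so it is the largest (C). That agrees with the refusals at bores 1 to 3. On to bore 4.

```bash
(python3 -m creep '[{"xyz":[0, 0, -0.008], "finger_gap":0.1}, {"xyz":[0, 0, -0.008], "finger_gap":0.1}, {"xyz":[0, -0.025, 0], "finger_gap":0.1}, {"xyz":[0, -0.0245, 0], "finger_gap":0.1}, {"xyz":[0, 0, 0.006], "finger_gap":0.1}, {"xyz":[0, 0, 0.004], "finger_gap":0.1}, {"finger_gap":0.1}, {"finger_gap":0.1}, {"finger_gap":0.1}]') | grep -v -e rot -e grip
python3 - <<'E'
from g import *
rel(bores[3]+[-.0006,.0006,.0])
E
```

```text
t: 16.15
eef_pos: [0.5518, -0.0284, 0.035]
contact_force: [0.7, -1.3, -0.2]
grasp_force: 58.7
t 16.15 eef [ 0.5518 -0.0284  0.035 ] yaw 0.2705 F [ 0.72 -1.34 -0.18] rel [ 0.0007 -0.0011  0.001 ]
```

```bash
(python3 -m creep '[{"xyz":[0.0005, -0.0008, 0.002], "finger_gap":0.1}, {"finger_gap":0.1}, {"finger_gap":0.1}]';python3 -m creep '[{"xyz":[0, 0, 0.001], "finger_gap":0.1}, {"finger_gap":0.1}]';python3 -m creep '[{"xyz":[0, 0, 0.001], "finger_gap":0.1}, {"finger_gap":0.1}]';python3 -m creep '[{"xyz":[0, 0, 0.001], "finger_gap":0.1}, {"finger_gap":0.1}]';python3 -m creep '[{"xyz":[0, 0, 0.001], "finger_gap":0.1}, {"finger_gap":0.1}]') | grep -v -e rot -e grip -e grasp
python3 - <<'E'
from g import *
rel(bores[3]+[-.0006,.0006,.0])
E
```

```text
t: 16.45
eef_pos: [0.5508, -0.0298, 0.0329]
contact_force: [-0.7, -0.6, 0.2]
t: 16.65
eef_pos: [0.5508, -0.0298, 0.0318]
contact_force: [0.4, -0.0, -1.1]
t: 16.85
eef_pos: [0.5508, -0.0299, 0.0308]
contact_force: [-0.4, -0.2, -0.5]
t: 17.05
eef_pos: [0.551, -0.0299, 0.0299]
contact_force: [0.4, -0.7, 0.5]
t: 17.25
eef_pos: [0.5511, -0.03, 0.029]
contact_force: [0.3, -0.5, 1.1]
t 17.25 eef [ 0.5511 -0.03    0.029 ] yaw 0.2719 F [ 0.27 -0.52  1.06] rel [ 0.0004  0.0006 -0.005 ]
```

```bash
(for i in 1; do python3 -m creep '[{"xyz":[0, 0, 0.001], "finger_gap":0.1}, {"finger_gap":0.1}]';python3 -m creep '[{"xyz":[0, 0, 0.001], "finger_gap":0.1}, {"finger_gap":0.1}]';python3 -m creep '[{"xyz":[0, 0, 0.001], "finger_gap":0.1}, {"finger_gap":0.1}]';python3 -m creep '[{"xyz":[0, 0, 0.001], "finger_gap":0.1}, {"finger_gap":0.1}]'; done) | grep -v -e rot -e grip -e grasp
```

```text
t: 17.45
eef_pos: [0.5512, -0.0299, 0.0281]
contact_force: [0.9, -0.3, 3.0]
t: 17.65
eef_pos: [0.5512, -0.0299, 0.0271]
contact_force: [0.5, -1.3, 4.0]
t: 17.85
eef_pos: [0.5513, -0.0299, 0.0261]
contact_force: [0.7, -0.8, 5.7]
t: 18.05
eef_pos: [0.5514, -0.03, 0.025]
contact_force: [2.2, -0.9, 4.2]
```

Entry is deeper here and the plug is pushed towards +x, so it's riding the rim. I'll ease off and shift about 1 mm.

```bash
(python3 -m creep '[{"xyz":[0, 0, -0.003], "finger_gap":0.1}, {"finger_gap":0.1}]';python3 -m creep '[{"xyz":[-0.0006, 0, 0], "finger_gap":0.1}, {"finger_gap":0.1}]';python3 -m creep '[{"xyz":[-0.0006, 0, 0], "finger_gap":0.1}, {"finger_gap":0.1}]';python3 -m creep '[{"xyz":[0, -0.0005, 0], "finger_gap":0.1}, {"finger_gap":0.1}]';python3 -m creep '[{"xyz":[0, 0.001, 0], "finger_gap":0.1}, {"finger_gap":0.1}]') | grep -v -e rot -e grip -e grasp
```

```text
t: 18.25
eef_pos: [0.551, -0.0299, 0.028]
contact_force: [2.2, -0.7, 1.2]
t: 18.45
eef_pos: [0.5511, -0.03, 0.0277]
contact_force: [1.7, 1.2, 1.5]
t: 18.65
eef_pos: [0.5514, -0.0301, 0.0276]
contact_force: [0.8, -0.2, 0.1]
t: 18.85
eef_pos: [0.5514, -0.0304, 0.0277]
contact_force: [0.3, 0.8, 0.9]
t: 19.05
eef_pos: [0.5517, -0.0299, 0.0277]
contact_force: [0.2, 0.6, 1.0]
```

Force is now small, so I'll descend further.

```bash
(python3 -m creep '[{"xyz":[0, 0, 0.001], "finger_gap":0.1}, {"finger_gap":0.1}]';python3 -m creep '[{"xyz":[0, 0, 0.001], "finger_gap":0.1}, {"finger_gap":0.1}]';python3 -m creep '[{"xyz":[0, 0, 0.001], "finger_gap":0.1}, {"finger_gap":0.1}]';python3 -m creep '[{"xyz":[0, 0, 0.001], "finger_gap":0.1}, {"finger_gap":0.1}]') | grep -v -e rot -e grip -e grasp
```

```text
t: 19.25
eef_pos: [0.5519, -0.0299, 0.0268]
contact_force: [-0.3, -1.0, 1.9]
t: 19.45
eef_pos: [0.5521, -0.0298, 0.0257]
contact_force: [-0.0, -0.7, -0.6]
t: 19.65
eef_pos: [0.5521, -0.0298, 0.0247]
contact_force: [-0.1, -1.0, -0.3]
t: 19.85
eef_pos: [0.5521, -0.0298, 0.0238]
contact_force: [1.1, -1.2, -0.9]
```

It is dropping in freely: zero force 6–7 mm below the mouth. Continuing to the floor.

```bash
(python3 -m creep '[{"xyz":[0, 0, 0.0015], "finger_gap":0.1}, {"finger_gap":0.1}]';python3 -m creep '[{"xyz":[0, 0, 0.0015], "finger_gap":0.1}, {"finger_gap":0.1}]';python3 -m creep '[{"xyz":[0, 0, 0.001], "finger_gap":0.1}, {"finger_gap":0.1}]';python3 -m creep '[{"xyz":[0, 0, 0.001], "finger_gap":0.1}, {"finger_gap":0.1}]';python3 -m creep '[{"xyz":[0, 0, 0.001], "finger_gap":0.1}, {"finger_gap":0.1}]') | grep -v -e rot -e grip -e grasp
```

```text
t: 20.05
eef_pos: [0.5521, -0.0298, 0.0222]
contact_force: [-0.1, -1.4, -0.7]
t: 20.25
eef_pos: [0.5521, -0.0298, 0.0208]
contact_force: [0.4, -0.9, 0.4]
t: 20.45
eef_pos: [0.5522, -0.0298, 0.0198]
contact_force: [1.1, -1.2, 0.1]
t: 20.65
eef_pos: [0.5522, -0.0297, 0.0188]
contact_force: [0.4, -1.3, 1.6]
t: 20.85
eef_pos: [0.5523, -0.0298, 0.0179]
contact_force: [0.3, -1.8, 1.2]
```

```bash
(python3 -m creep '[{"xyz":[0, 0, 0.001], "finger_gap":0.1}, {"finger_gap":0.1}, {"finger_gap":0.1}]';python3 -m creep '[{"xyz":[0, 0, 0.001], "finger_gap":0.1}, {"finger_gap":0.1}, {"finger_gap":0.1}]';python3 -m creep '[{"xyz":[0, 0, -0.002], "finger_gap":0.1}, {"finger_gap":0.1}]'; python3 -m creep '[{"finger_gap":0.25}, {"finger_gap":0.35}, {"finger_gap":0.45}, {"finger_gap":0.45}, {"finger_gap":0.45}, {"finger_gap":0.45}]' ) | grep -v -e rot
```

```text
t: 21.15
eef_pos: [0.5522, -0.0298, 0.017]
contact_force: [0.2, -1.4, 4.3]
gripper_width: 0.184
grasp_force: 58.8
t: 21.45
eef_pos: [0.5523, -0.0298, 0.016]
contact_force: [0.7, -2.0, 4.3]
gripper_width: 0.181
grasp_force: 58.9
t: 21.65
eef_pos: [0.5522, -0.0297, 0.018]
contact_force: [0.6, -2.0, 3.0]
gripper_width: 0.184
grasp_force: 58.9
t: 22.25
eef_pos: [0.552, -0.0296, 0.0178]
contact_force: [0.9, 0.7, 0.1]
gripper_width: 0.453
grasp_force: 0.0
```

Home and released. I'll retreat straight up and check with the camera code.

```bash
python3 -m creep '[{"xyz":[0, 0, -0.01], "finger_gap":0.45}, {"xyz":[0, 0, -0.02], "finger_gap":0.45}, {"xyz":[0, 0, -0.03], "finger_gap":0.45}, {"xyz":[0, 0, -0.04], "finger_gap":0.45}, {"xyz":[0, 0, -0.04], "finger_gap":0.45}, {"xyz":[0, 0, -0.02], "finger_gap":0.45}, {"finger_gap":0.45}]' | head -3
python3 - <<'E'
from g import *
im=eyes.read_camera("side").astype(int); r=im[...,2]-im[...,0]
for y in range(162,214,2): c=np.where(r[y,295:330]>75)[0]+295; print(y,(c.min(),c.max(),len(c)) if len(c) else 0)
b=bores[3]+[-.0006,.0006,0]
print("expect post top / plug top / mouth:",(proj("side",[b+[0,0,.041],b+[0,0,.010],b])+[1,.9]).round(1).tolist())
# mat region unchanged
s0=cv2.imread("pics/side0.png").astype(int); print("mat diff",np.abs(im-s0)[290:370,245:360].mean())
E
```

```text
t: 22.95
eef_pos: [0.5545, -0.0299, 0.182]
tool_rot: [0.003, 0.136, 0.991, 0.001]
162 0
164 0
166 0
168 0
170 0
172 0
174 0
176 0
178 0
180 0
182 (np.int64(310), np.int64(313), 4)
184 (np.int64(309), np.int64(315), 7)
186 (np.int64(309), np.int64(316), 8)
188 (np.int64(310), np.int64(315), 6)
190 (np.int64(310), np.int64(315), 6)
192 (np.int64(309), np.int64(315), 7)
194 (np.int64(306), np.int64(318), 12)
196 (np.int64(305), np.int64(320), 16)
198 (np.int64(305), np.int64(320), 16)
200 (np.int64(305), np.int64(320), 16)
202 (np.int64(306), np.int64(318), 13)
204 0
206 0
208 0
210 0
212 0
expect post top / plug top / mouth: [[313.0, 183.8], [312.8, 195.8], [312.7, 199.6]]
mat diff 2.8773913043478263
```

```bash
python3 -c "
from station import bot
print(bot.hand_in())"
```

```text
the job is handed in; nothing more can be done
None
```

The stopper from the tray was refused by bores 1, 2 and 3 in turn and now stands upright, fully home and released in bore 4; forces read at the wrist on the gauge stayed under 6 N, and the job is handed in with no verdict returned.

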